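Close-pack the hexagonal press dies in the sloping tray

ROBOT

A 6-joint arm with a two-finger parallel gripper is mounted at the origin on the work surface. World frame = base frame: x ahead of the robot, y to its left, z up, the work surface at z = 0. Lengths are in m, angles in degrees, forces in N, time in s.
With the tool pointing down it reaches from about 0.4 to 0.825 m from the base axis. Payload 7 kg.
Tool frame: the origin (TCP) lies midway between the tips of the shut fingers; the grasp point (between the pads) lies 19 mm behind it; z points along the fingers, y is the line along which they close (so a half turn about z gives the same grasp; the last joint's range is limited). The gripper opens to 88 mm and grips with 3 to 60 N. Pads are 19 mm wide; open, the fingers measure 130 mm over their backs; the gripper's body (78 mm by 193 mm) begins 47 mm behind the grasp point.
Start: joints at [87.21, 20.546, 0.682, 0, -70.136, -16.507], TCP at [0.223, 0.637, 0.227] pointing down, gripper open.
Joint ranges: [-176.03, 176.03], [-82.01, 121.73], [-58.28, 71.71], [-173.87, 95.51], [-174.79, -0.11], [-173.66, 173.66]. Speed limits (degrees/s): [136.94, 136.94, 172.46, 180, 180, 180].

INTERFACE

Orientations are given as a 3x3 rotation matrix whose columns are the frame's x, y, z axes.
In Python, from rig import robot gives the robot as it stands. Calls block until the motion is done:
- robot.goto(position, orientation): joint-space move of the TCP to a pose.
- robot.servo_line(position, ori=None, speed=0.15): straight line of the TCP; ori=None keeps the orientation; speed is the mean speed in m/s.
- robot.movej(angles): joint-space move.
- robot.move_gripper(opening): opening from 0.0 (shut) to 1.0 (fully open); the grip force is fixed at half the most; returns when the fingers have stopped.
- robot.dwell(seconds).
- robot.ik(position, orientation): joint angles nearest the present ones, or None.
- robot.grab_frame(name): name is "side" or "top" or "wrist"; returns (picture, depth): 480x640x3 uint8, red, green, blue; 480x640 float32, m along the optical axis (not along the pixel's ray), 0 where there is no reading.
- robot.camera_info(name): a dict with "vfov" (degrees; the focal length in pixels is half the picture's height over the tangent of half this angle, whatever the lens; pixels are square), "cx", "cy" (the principal point, pixels), "k1" (the pictures are not rectified: a ray, as slopes to the right and down, at radius r is drawn at 1 + k1 r^2 times it, then the intrinsics apply), "view" (4x4, takes a point from world to camera coordinates); the wrist camera has in their place "T_tool_cam" (4x4, takes a point from camera to tool coordinates, whose origin is the TCP and whose axes are the flange's). Camera axes: x right, y down, z forward; pixel columns grow to the right and rows downward; lengths in m; the calibration is good to about 2 mm. A picture is of the moment at which its call begins: read the wrist's pose just before it. camera_info takes no time and is no camera call.
A pose or a line that the arm cannot do raises robot.Unreachable and nothing moves.
- robot.job_done(): hands the job in; it is judged then, once.
Readings, each from a call of its own:
- robot.read_t(): time.
- robot.read_qpos(): joint angles.
- robot.read_qvel(): joint speeds.
- robot.read_effort(): joint torques, N m.
- robot.read_position(): TCP position.
- robot.read_tcp_rot(): TCP orientation.
- robot.read_force(): force on the tool from outside, world axes, zero at the start.
- robot.read_ft_torque(): the same for the moment, N m.
- robot.read_grip_width(): opening from 0.0 (shut) to 1.0 (fully open).
- robot.read_finger_force(): force on a finger pad.
Only numpy, scipy, OpenCV 4.12 (cv2) and the standard library are available. Lean on these libraries where they do the work, as an engineer would, in place of code of your own. Each camera call takes 0.05 s, during which the arm holds its last target. There are 200 camera calls.

TASK

Put away the five hexagonal press dies in the sloping tray so that they form one tight honeycomb, all standing flat on the tray's floor: bring the three dies already in it together as a snug row along the low edge and against the fixed end wall, with the sliding stop pressed up against the row, and nest the two dies from the bench side by side in the two notches of that row, every flat face touching its neighbour's. Push gently until you feel the row is tight, without ramming it, and do not disturb the hammer, the tin or the shoe last.

Things in the scene. Friction and masses are not known exactly. Their poses are not given: they have to be found in the camera images.
- tray: Fixed grey steel tray sloping 24 degrees, low edge towards the robot. Origin: middle of the inner floor; x up the slope, y along the tray to the robot's left, z square to the floor. Inner floor 116 mm (x) by 230 mm (y); walls 6 mm thick, 16 mm high on the low (-x), high (+x) and -y sides (-y: the fixed end wall), a 5 mm lip at +y
- stop (a joint): Sliding stop, m: 12 mm aluminium bar across the tray, 26 mm high. At 0 its pressing face (looks to tray -y) is at tray y = +75 mm; growing values (to 0.07) move it towards tray -y, the end wall. It slides with 3 N of friction and stays where left; pushing the loose row along takes 4 to 8 N in all, then it meets hard resistance (the row is tight)
- stop_tab (a point): Middle of the top of the stop's upright tab, to grip or push: 30 mm wide along tray x, 12 mm thick along tray y, from 26 to 68 mm above the tray floor, centred 38 mm up the slope from the tray's middle. The pressing face lies 6 mm to tray -y of this point
- die_a: Steel press die standing on the bench, left of the tray: hexagonal foot 46 mm across flats, 20 mm thick, with a centred 14 mm square shank from 20 to 62 mm above the underside (4 mm nib on top). 0.2 to 0.33 kg. Origin: centre of the underside; z up the shank, x towards a corner of the hexagon, y towards a flat face; the shank's faces look along x and y
- die_b: Steel press die standing on the bench, right of the tray: hexagonal foot 46 mm across flats, 20 mm thick, with a centred 14 mm square shank from 20 to 62 mm above the underside (4 mm nib on top). 0.2 to 0.33 kg. Origin: centre of the underside; z up the shank, x towards a corner of the hexagon, y towards a flat face; the shank's faces look along x and y
- row1: Die like die_a (same size and axes), standing loose on the tray floor in the row by the low wall, nearest the end wall; its flat faces look roughly to tray +y and -y, a corner at the low wall; slightly twisted, with gaps of 4 to 14 mm from die to die
- row2: Die like die_a (same size and axes), standing loose on the tray floor in the row by the low wall, the middle one; its flat faces look roughly to tray +y and -y, a corner at the low wall; slightly twisted, with gaps of 4 to 14 mm from die to die
- row3: Die like die_a (same size and axes), standing loose on the tray floor in the row by the low wall, nearest the stop; its flat faces look roughly to tray +y and -y, a corner at the low wall; slightly twisted, with gaps of 4 to 14 mm from die to die
- hammer: Bystander: hammer lying on the bench, 260 mm long; origin under its middle
- polish_tin: Bystander: flat round tin, 74 mm across, 26 mm high; origin: centre of its underside
- last: Bystander: green plastic shoe last, about 270 mm long, 78 mm wide, up to 100 mm high; origin: middle of its underside
There are look-alikes about, which are no part of the job. Leave any black look-alike of the die_a alone. Leave any brown or yellow look-alike of the die_b alone.

How it is judged:
By the outcome, as a careful person would: the job done as asked, in the order asked, and still so for the second after the job is handed in, with the robot touching nothing.
It also fails if it takes over 72 s, if anything falls off the work surface, if the arm or the gripper's body presses on something with over 40 N, if the wrist force passes 120 N, or if a joint passes its speed limit or range.

## Working session

There is one attempt and no reset: what is moved stays moved. The work goes in short steps, each a Python script; the robot and the scene stay as the last script left them, time stands still between calls to the robot, and variables do not carry over. Pictures are saved under pics/ and viewed, at most 10 in all, crops included, and the job is handed in when it is done.

```bash
ls; mkdir -p pics
python3 - <<'E'
from rig import robot
import cv2,numpy as np
for n in ("top","side"):
    p,d=robot.grab_frame(n); cv2.imwrite(f"pics/{n}0.png",p[:,:,::-1]); np.savez(f"pics/{n}0.npz",p=p,d=d)
    print(n,robot.camera_info(n),(d>0).mean())
print(robot.camera_info("wrist"),robot.read_tcp_rot(),robot.read_t())
E
```

```text
pics
top {'vfov': 56.080545156502176, 'cx': 325.85360392910377, 'cy': 238.07737754901916, 'k1': -0.029418235829226393, 'view': array([[-0.06918654, -0.99759436, -0.00432554,  0.05108695],
       [-0.9734614 ,  0.06845969, -0.21837163,  0.54638182],
       [ 0.21814243, -0.01089763, -0.9758561 ,  1.08371602],
       [ 0.        ,  0.        ,  0.        ,  1.        ]])} 0.9960579427083334
side {'vfov': 56.853000606301556, 'cx': 320.9493622978317, 'cy': 234.52242160866223, 'k1': -0.04775467535291132, 'view': array([[-0.92491243, -0.37983931, -0.01609667,  0.49290099],
       [-0.27765604,  0.70380522, -0.65388481,  0.21062851],
       [ 0.25970007, -0.60031685, -0.75642287,  0.84956141],
       [ 0.        ,  0.        ,  0.        ,  1.        ]])} 0.9961067708333333
{'vfov': 69.07444796180977, 'cx': 319.9784076848186, 'cy': 242.49299937955865, 'k1': 0.013552641522002926, 'T_tool_cam': array([[-2.43192251e-04, -9.65816459e-01, -2.59226750e-01,
         7.04189915e-02],
       [ 9.99999678e-01, -3.65795946e-05, -8.01857824e-04,
        -1.15345364e-04],
       [ 7.64965075e-04, -2.59226862e-01,  9.65816157e-01,
        -1.59161166e-01],
       [ 0.00000000e+00,  0.00000000e+00,  0.00000000e+00,
         1.00000000e+00]])} [[ 9.43782095e-01 -3.30568054e-01 -3.45819750e-04]
 [-3.30568200e-01 -9.43780999e-01 -1.44593955e-03]
 [ 1.51603313e-04  1.47896887e-03 -9.99998895e-01]] 0.1
```

View pics/top0.png

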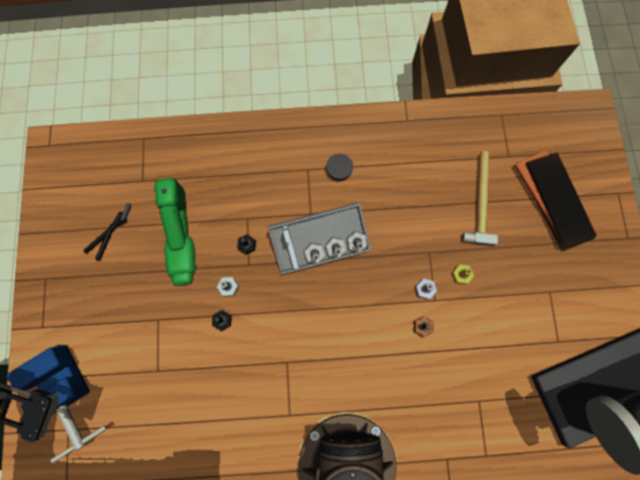

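View pics/side0.png

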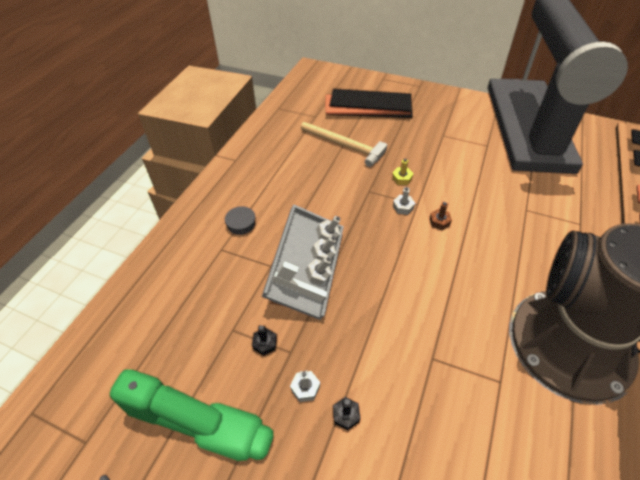

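Top view: tray at about (320,240), stop at (290,248), row dies at (315,253), (336,247) and (358,241). die_a is the light die at (228,287), die_b the light die at (427,288). The side view agrees: die_a (305,385), die_b (404,203).

```bash
cat > h.py <<'E'
from rig import robot
import numpy as np, cv2
def K(i):
    f=240/np.tan(np.radians(i["vfov"]/2)); return np.array([[f,0,i["cx"]],[0,f,i["cy"]],[0,0,1.]]), np.array([i["k1"],0,0,0,0])
def rays(i,uv):  # camera-frame rays with z=1
    k,d=K(i); uv=np.asarray(uv,float).reshape(-1,1,2)
    u=cv2.undistortPointsIter(uv,k,d,None,None,(3,50,1e-9)).reshape(-1,2)
    return np.c_[u,np.ones(len(u))]
def campose(name,i,Tw=None):
    if name=="wrist": return Tw@i["T_tool_cam"]
    return np.linalg.inv(i["view"])
def tool():
    T=np.eye(4);T[:3,:3]=robot.read_tcp_rot();T[:3,3]=robot.read_position();return T
def onplane(name,uv,p0,n,Tw=None):
    i=robot.camera_info(name);C=campose(name,i,Tw);r=rays(i,uv)@C[:3,:3].T;c=C[:3,3]
    s=((np.asarray(p0)-c)@n)/(r@n); return c+r*s[:,None]
def cloud(name,d,Tw=None):
    i=robot.camera_info(name);C=campose(name,i,Tw)
    v,u=np.mgrid[:480,:640];r=rays(i,np.c_[u.ravel(),v.ravel()])*d.reshape(-1,1)
    return (r@C[:3,:3].T+C[:3,3]).reshape(480,640,3)
def shot(tag):
    T=tool();p,d=robot.grab_frame("wrist");np.savez(f"pics/{tag}.npz",p=p,d=d,T=T);cv2.imwrite(f"pics/{tag}.png",p[:,:,::-1]);return p,d,T
def ori(a,tilt_R=np.eye(3)):  # tool down, tool y along world angle a (deg)
    c,s=np.cos(np.radians(a)),np.sin(np.radians(a));y=np.array([c,s,0]);z=np.array([0,0,-1.]);return tilt_R@np.c_[np.cross(y,z),y,z]
E
python3 - <<'E'
from h import *
f=np.load("pics/top0.npz");P=cloud("top",f["d"])
for n,(u,v) in dict(a=(228,287),b=(427,288),r3=(315,253),r2=(336,247),r1=(358,241),stop=(290,248),blk=(247,244),bl2=(222,320),brown=(424,326),yel=(464,273),tin=(339,167),low=(322,262)).items(): print(n,P[v-3:v+4,u-3:u+4].reshape(-1,3).mean(0).round(3),P[v-6:v+7,u-6:u+7,2].max().round(3))
# floor of tray plane
q=P[225:232,300:350].reshape(-1,3)
c=q.mean(0);U,S,V=np.linalg.svd(q-c);print("floor",c,V[2],S)
E
```

```text
a [0.445 0.27  0.035] 1.177
b [ 0.406 -0.232  0.047] 1.177
r3 [0.512 0.043 0.063] 0.088
r2 [ 0.523 -0.011  0.064] 1.177
r1 [ 0.535 -0.068  0.063] 0.087
stop [0.531 0.106 0.054] 1.177
blk [0.553 0.218 0.033] 1.177
bl2 [0.363 0.286 0.038] 1.177
brown [ 0.313 -0.209  0.068] 1.177
yel [ 0.437 -0.331  0.042] 0.07
tin [ 0.751 -0.037  0.028] 0.034
low [0.495 0.027 0.017] 0.086
floor [0.57781729 0.01431127 0.04971812] [-0.96861243  0.06804879 -0.23908014] [1.16762773 0.69542799 0.09652746]
```

Run:
```python
from h import *
yaw=11.7
c,s=np.cos(np.radians(yaw)),np.sin(np.radians(yaw));Rz=np.array([[c,-s,0],[s,c,0],[0,0,1]])
t=np.radians(24);Ry=np.array([[np.cos(t),0,-np.sin(t)],[0,1,0],[np.sin(t),0,np.cos(t)]])
R=Rz@Ry;print(R)
p=np.array([.545,.0,.05])+R[:,2]*.17
for sg in (1,-1):
    O=np.c_[-sg*R[:,0],sg*R[:,1],-R[:,2]]; print(sg,robot.ik(p,O))
for nm,q in dict(a=(.445,.27),b=(.406,-.232)).items():
    for a in range(0,360,30): 
        j=robot.ik([*q,.16],ori(a)); print(nm,a,None if j is None else np.round(j))
# go over die a
a=np.degrees(np.arctan2(.27,.445))
for aa in (a+90,a-90):
    try: robot.goto([.445,.27,.19],ori(aa));print("ok",aa);break
    except robot.Unreachable: print("unreach",aa)
print(robot.read_qpos(),robot.read_t())
shot("wa")
```

```text
[[ 0.89456455 -0.2027873  -0.3982858 ]
 [ 0.18525541  0.97922281 -0.08248102]
 [ 0.40673664  0.          0.91354546]]
1 [  26.85620055  -12.48958418  -47.63410169   11.53584365  -32.12445082
 -113.70585455]
-1 [ 26.85620055 -12.48958418 -47.63410169  11.53584365 -32.12445082
  66.29414545]
a 0 [ 53.   9. -24.   0. -57. 127.]
a 30 [ 53.   9. -24.   0. -57. 157.]
a 60 [  53.    9.  -24.    0.  -57. -173.]
a 90 [  53.    9.  -24.    0.  -57. -143.]
a 120 [  53.    9.  -24.    0.  -57. -113.]
a 150 [ 53.   9. -24.   0. -57. -83.]
a 180 [ 53.   9. -24.   0. -57. -53.]
a 210 [ 53.   9. -24.   0. -57. -23.]
a 240 [ 53.   9. -24.   0. -57.   7.]
a 270 [ 53.   9. -24.   0. -57.  37.]
a 300 [ 53.   9. -24.   0. -57.  67.]
a 330 [ 53.   9. -24.   0. -57.  97.]
b 0 None
b 30 [  -6.    4.  -30.    0.  -56. -144.]
b 60 [  -6.    4.  -30.    0.  -56. -114.]
b 90 [ -6.   4. -30.   0. -56. -84.]
b 120 [ -6.   4. -30.   0. -56. -54.]
b 150 [ -6.   4. -30.   0. -56. -24.]
b 180 [ -6.   4. -30.   0. -56.   6.]
b 210 [ -6.   4. -30.   0. -56.  36.]
b 240 [ -6.   4. -30.   0. -56.  66.]
b 270 [ -6.   4. -30.   0. -56.  96.]
b 300 [ -6.   4. -30.   0. -56. 126.]
b 330 [ -6.   4. -30.   0. -56. 156.]
ok 121.24692941347695
[ 5.29044191e+01  7.62861052e+00 -2.16777388e+01  3.16331312e-03
 -6.06720536e+01 -1.11570936e+02] 1.6833
```

View pics/wa.png

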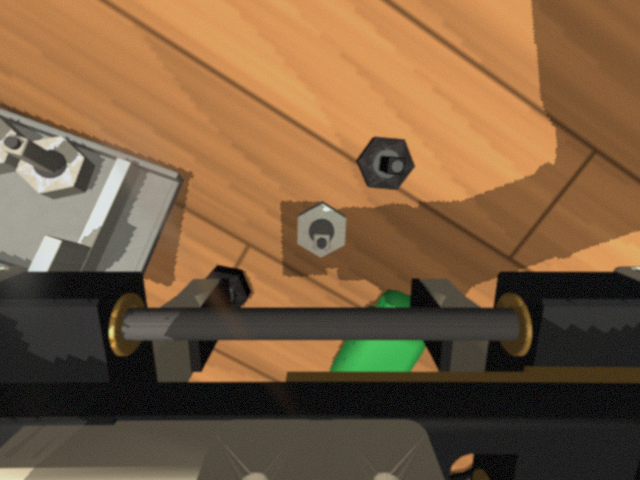

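die_a sits at (322,230), clear of the gripper. The black look-alikes are at (386,162) and (230,285), and the gripper hides everything below row 270. Next, the same kind of shot of the tray and of die_b.

```bash
cat >> h.py <<'E'
def trayR(yaw):
    c,s=np.cos(np.radians(yaw)),np.sin(np.radians(yaw));t=np.radians(24)
    return np.array([[c,-s,0],[s,c,0],[0,0,1]])@np.array([[np.cos(t),0,-np.sin(t)],[0,1,0],[np.sin(t),0,np.cos(t)]])
def tori(R): return np.c_[-R[:,0],R[:,1],-R[:,2]]
def hexfit(P,inv=None,h=.02,xy=(0,0),rad=.035,tol=.004):
    """centre and angle of a hexagonal face at height h near xy in the frame inv (fn world->local)"""
    L=P if inv is None else inv(P)
    m=(abs(L[...,2]-h)<tol)&(np.hypot(L[...,0]-xy[0],L[...,1]-xy[1])<rad)
    return L,m
E
python3 - <<'E'
from h import *
R=trayR(11.7)
robot.goto(np.array([.545,.02,.055])+R[:,2]*.2+R[:,0]*.05,tori(R)); shot("wt"); print(robot.read_t())
robot.goto([.406,-.232,.19],ori(60));shot("wb");print(robot.read_t(),robot.read_force())
for n,g in (("wa",(.445,.27)),("wb",(.406,-.232))):
    f=np.load(f"pics/{n}.npz");P=cloud("wrist",f["d"],f["T"])
    near=np.hypot(P[...,0]-g[0],P[...,1]-g[1])<.05
    m=near&(P[...,2]>.008)&(P[...,2]<.08)
    z=P[m][:,2];print(n,m.sum(),np.histogram(z,bins=np.arange(.008,.08,.004)), "bench",np.median(P[near&(P[...,2]<.008)][:,2]))
f=np.load("pics/wt.npz");P=cloud("wrist",f["d"],f["T"]);L=(P-[.545,.02,.055])@R
for k in range(20,270,30): print((L[k,30:640:40]*1000).round().astype(int).tolist())
E
```

```text
2.8417
3.9417 [0.37186154 0.00942371 1.30193186]
wa 2009 (array([  30,   28,  107, 1444,   19,   13,   10,   18,   11,   19,   17,
         17,   17,  154,  100,    5,    0]), array([0.008, 0.012, 0.016, 0.02 , 0.024, 0.028, 0.032, 0.036, 0.04 ,
       0.044, 0.048, 0.052, 0.056, 0.06 , 0.064, 0.068, 0.072, 0.076])) bench 0.0010546261254850142
wb 2004 (array([  26,   21,  103, 1414,   21,   15,   19,   15,   19,   22,   22,
         20,   20,  157,   99,   11,    0]), array([0.008, 0.012, 0.016, 0.02 , 0.024, 0.028, 0.032, 0.036, 0.04 ,
       0.044, 0.048, 0.052, 0.056, 0.06 , 0.064, 0.068, 0.072, 0.076])) bench 0.0011128383908068917
[[-129, -261, -2], [-130, -225, -2], [-130, -189, -1], [-130, -153, -2], [-130, -116, 0], [-130, -80, 0], [-131, -44, -1], [-131, -8, -1], [-131, 28, -2], [-131, 65, -1], [-131, 101, -2], [-130, 137, -1], [-130, 173, 0], [-130, 209, -1], [-130, 246, -2], [-129, 280, 0]]
[[-107, -273, -11], [-107, -235, -10], [-108, -198, -11], [-108, -160, -11], [-108, -122, -10], [-109, -84, -11], [-108, -46, -9], [-109, -8, -11], [-109, 30, -10], [-109, 68, -10], [-10
[... 1265 characters left out ...]
6, -53, -21], [36, -10, -22], [36, 34, -20], [36, 78, -22], [36, 121, -21], [41, 179, -54], [44, 240, -79], [44, 289, -78], [44, 338, -77], [38, 350, -36]]
[[88, -385, -98], [87, -332, -98], [87, -279, -97], [87, -226, -98], [87, -173, -98], [66, -95, -6], [66, -52, -7], [66, -9, -6], [66, 34, -6], [66, 76, -6], [66, 119, -6], [87, 203, -99], [87, 256, -98], [87, 308, -97], [79, 333, -62], [74, 364, -42]]
[[137, -412, -120], [137, -356, -120], [137, -299, -119], [137, -242, -119], [137, -186, -121], [137, -128, -119], [136, -70, -119], [137, -13, -120], [137, 45, -121], [136, 102, -118], [136, 159, -118], [136, 217, -119], [137, 275, -120], [136, 330, -118], [118, 341, -62], [110, 369, -39]]
```

View pics/wt.png

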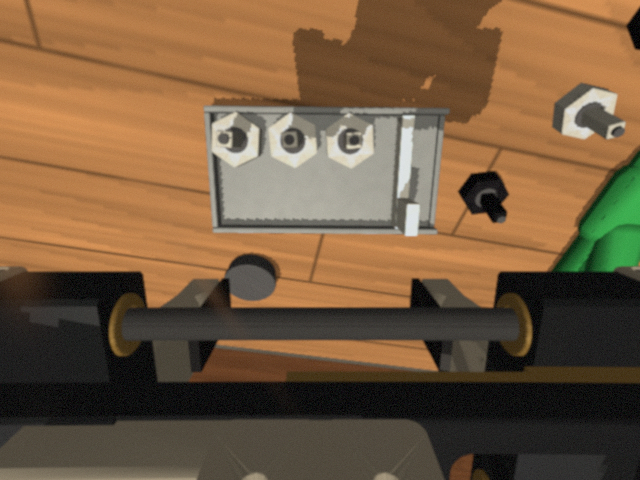

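View pics/wb.png

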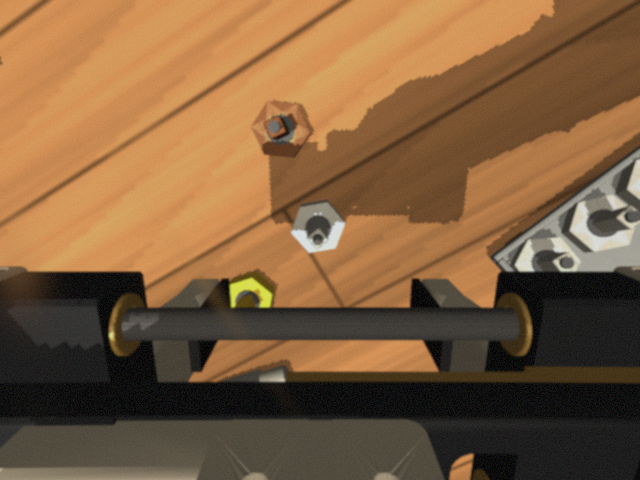

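Tray view: row dies at (236,138), (292,139) and (350,140), stop bar at x of about 405, tab at (408,216). The die_b view shows die_b at (318,228), with the brown and yellow look-alikes beside it. Depth is good to about 1 mm, so I'll fit the frames now.

```bash
sed -i '/^def hexfit/,$d' h.py
cat >> h.py <<'E'
def hexpose(L,xy,h=.02,zoff=0.):
    """L: local-frame point image. Centre, flat direction mod 60, die-y direction mod 180 (deg), across-flats"""
    r=np.hypot(L[...,0]-xy[0],L[...,1]-xy[1])
    m=(abs(L[...,2]-h-zoff)<.0045)&(r<.032)
    n,lab,st,_=cv2.connectedComponentsWithStats(m.astype(np.uint8)); k=1+np.argmax(st[1:,4])
    q=L[lab==k][:,:2].astype(np.float32)
    hull=cv2.convexHull(q); M=cv2.moments(hull); c=np.array([M["m10"],M["m01"]])/M["m00"]
    # six-fold phase of the hull outline, sampled evenly
    pts=np.vstack([np.linspace(a,b,40,endpoint=False)*1 for a,b in zip(hull[:,0],np.roll(hull[:,0],-1,0))])
    w=np.repeat(np.linalg.norm(np.roll(hull[:,0],-1,0)-hull[:,0],axis=1),40)
    d=pts-c; cor=np.degrees(np.angle((w*np.hypot(*d.T)**6*np.exp(6j*np.arctan2(d[:,1],d[:,0]))).sum()))/6
    flat=(cor+30)%60
    ms=(abs(L[...,2]-.063-zoff)<.0055)&(np.hypot(L[...,0]-c[0],L[...,1]-c[1])<.02)
    s=L[ms][:,:2].astype(np.float32); rect=cv2.minAreaRect(s); 
    dy=min((flat+60*k for k in range(3)),key=lambda a:abs((a-rect[2]+45)%90-45))
    ex=[np.ptp(q@np.array([np.cos(np.radians(flat+60*k)),np.sin(np.radians(flat+60*k))])) for k in range(3)]
    return c,flat,dy%180,np.array(ex)*1000,rect
E
python3 - <<'E'
from h import *
np.set_printoptions(precision=2,suppress=True)
for n,g in (("wa",(.445,.27)),("wb",(.406,-.232))):
    f=np.load(f"pics/{n}.npz");P=cloud("wrist",f["d"],f["T"])
    c,fl,dy,ex,rect=hexpose(P,g,zoff=.001);c,fl,dy,ex,rect=hexpose(P,c,zoff=.001);print(n,c.round(4),fl,dy,ex,"shank",rect)
f=np.load("pics/wt.npz");P=cloud("wrist",f["d"],f["T"]);R=trayR(11.7);o=np.array([.545,.02,.055])
for it in range(2):
    L=(P-o)@R
    box=(abs(L[...,0])<.1)&(abs(L[...,1])<.16)
    # floor plane
    fl=L[120:225,215:435].reshape(-1,3);z0=np.median(fl[(fl[:,2]<-.015 if it==0 else abs(fl[:,2])<.005)&(fl[:,0]>0)][:,2])
    fm=fl[(abs(fl[:,2]-z0)<.004)&(fl[:,0]>(0 if it==0 else -.0))]
    A=np.c_[fm[:,:2],np.ones(len(fm))];co=np.linalg.lstsq(A,fm[:,2],rcond=None)[0]
    H=L[...,2]-z0
    w=box&(abs(H-.016)<.003); X,Y=L[w][:,0],L[w][:,1]
    x0,x1=X.min(),X.max()
    lo=np.c_[X,Y][(X<x0+.009)];hi=np.c_[X,Y][X>x1-.009]
    pl=np.polyfit(lo[:,1],lo[:,0],1);ph=np.polyfit(hi[:,1],hi[:,0],1);dyaw=-np.degrees((pl[0]+ph[0])/2)
    en=np.c_[X,Y][(abs(X-(x0+x1)/2)<.04)&(Y<Y.min()+.012)]
    xl,xh,ye=np.polyval(pl,0),np.polyval(ph,0),np.median(en[:,1])
    print("floor z,slopes",z0,co,"dyaw lo/hi",pl,ph,"wall dist",xh-xl,"end wall mid y",ye,np.polyfit(en[:,0],en[:,1],1))
    o=o+R@np.array([(xl+xh)/2,ye+.118,z0]);R=trayR(11.7+dyaw) if it==0 else R; yaw=11.7+dyaw if it==0 else yaw
print("o",o,"yaw",yaw)
L=(P-o)@R
for k,g in enumerate([(-.03,-.09),(-.03,-.035),(-.03,.02)]):
    c,fl_,dy,ex,rect=hexpose(L,g);c,fl_,dy,ex,rect=hexpose(L,c);print("row",k+1,c*1000,fl_,dy,ex)
sb=L[(abs(L[...,2]-.026)<.003)&(abs(L[...,0]+.0)<.05)&(L[...,1]>.05)&(L[...,1]<.12)];tb=L[(abs(L[...,2]-.068)<.004)&(L[...,0]>.015)&(L[...,1]>.05)&(L[...,1]<.12)]
print("stop bar y",np.percentile(sb[:,1],[2,50,98]),"tab",tb.min(0),tb.max(0),len(tb))
np.savez("tray.npz",o=o,yaw=yaw)
E
```

```text
wa [0.45 0.28] 59.55550826049539 119.55550826049539 [46.26 45.94 46.25] shank ((0.4506304860115051, 0.27553051710128784), (0.013996155001223087, 0.013675734400749207), 31.286815643310547)
wb [ 0.41 -0.24] 40.2920485046693 100.29204850466931 [45.96 46.25 46.55] shank ((0.4092729985713959, -0.23583102226257324), (0.014299415983259678, 0.014206429943442345), 9.781603813171387)
floor z,slopes -0.021828874222949116 [ 0.   -0.   -0.02] dyaw lo/hi [ 0.01 -0.05] [0.01 0.07] wall dist 0.12094308545880003 end wall mid y -0.11073169177829828 [-0.01 -0.11]
floor z,slopes -3.987481031271411e-05 [ 0.  0. -0.] dyaw lo/hi [ 0.   -0.06] [0.   0.06] wall dist 0.12096016008582922 end wall mid y -0.11805387220465957 [-0.01 -0.12]
o [0.56 0.03 0.04] yaw 11.24849744334058
row 1 [-35.58 -94.73] 36.45426974661664 96.45426974661663 [60.01 55.42 60.25]
row 2 [-36.41 -34.65] 58.81198534986831 178.8119853498683 [57.96 54.88 57.48]
row 3 [-36.16  22.52] 45.63788649479057 105.63788649479056 [58.78 50.27 58.13]
stop bar y [0.07 0.08 0.08] tab [0.02 0.07 0.06] [0.05 0.08 0.07] 459
```

```bash
sed -i 's/m=(abs(L\[...,2\]-h-zoff)<.0045)&(r<.032)/m=(abs(L[...,2]-h-zoff-.0005)<tol)\&(r<.032)/; s/h=.02,zoff=0.)/h=.02,zoff=0.,tol=.0045)/' h.py
cat >> h.py <<'E'
import os
if os.path.exists("tray.npz"):
    _t=np.load("tray.npz");O=_t["o"];YAW=float(_t["yaw"]);R=trayR(YAW);TO=tori(R)
def W(x,y,z): return O+R@(np.array([x,y,z])/1000.)   # tray mm -> world
def inv(p): return ((np.asarray(p)-O)@R)*1000
def FT(): return R.T@np.asarray(robot.read_force())
E
python3 - <<'E'
from h import *
np.set_printoptions(precision=2,suppress=True)
f=np.load("pics/wt.npz");P=cloud("wrist",f["d"],f["T"]);L=(P-O)@R
for k,g in enumerate([(-.032,-.088),(-.032,-.033),(-.032,.022)]):
    c,a,dy,ex,rect=hexpose(L,g,tol=.0018);c,a,dy,ex,rect=hexpose(L,c,tol=.0018);print("row",k+1,c*1000,a,dy,ex,np.array(rect[0])*1000)
tb=L[(abs(L[...,2]-.068)<.004)&(L[...,0]>.015)&(L[...,1]>.05)&(L[...,1]<.12)];print("tab",tb.min(0)*1000,tb.max(0)*1000)
sb=L[(abs(L[...,2]-.026)<.003)&(abs(L[...,0]+.0)<.05)&(L[...,1]>.05)&(L[...,1]<.12)];print(np.percentile(sb[:,1],[2,50,98])*1000)
print(inv([.4,.275,.0]))
E
```

```text
row 1 [-31.62 -91.03] 25.17985262015035 85.17985262015034 [45.62 46.05 45.92] [-31.69 -90.75]
row 2 [-31.58 -34.18] 34.10708869306207 94.10708869306207 [45.8  46.   45.81] [-31.63 -34.12]
row 3 [-31.4   23.05] 34.30171512664079 94.30171512664079 [46.34 46.81 46.33] [-31.59  23.52]
tab [22.88 71.96 64.04] [52.84 84.44 70.02]
[72.41 77.77 84.11]
[-112.53  271.06    9.21]
```

Row dies are at x of about -31.5 mm, already on the low wall, with 11 mm gaps and twists of ±5°. The tab is at (38, 78). I'll grip the stop now and push it in small steps against the force reading.

Run:
```python
from h import *
np.set_printoptions(precision=2,suppress=True)
robot.move_gripper(.5)
robot.goto(W(38,78.2,110),TO); robot.servo_line(W(38,78.2,37),speed=.12)
print("at",inv(robot.read_position()),"t",robot.read_t()); f0=FT();print(f0)
robot.move_gripper(0.0); print("grip",robot.read_grip_width()*88,FT()-f0,robot.read_finger_force())
f0=FT()
y=78.2
while y>27.:
    y-=4 if y>38 else 1.
    robot.servo_line(W(38,y,37),speed=.04); f=FT()-f0
    print(round(y,1),inv(robot.read_position())[1].round(2),f)
    if abs(f[1])>13: break
print(robot.read_t())
```

```text
Traceback (most recent call last):
rig.Unreachable: the arm cannot follow that straight line within its joint ranges
```

Run:
```python
from h import *
np.set_printoptions(precision=1,suppress=True)
print(robot.read_qpos(),robot.read_t())
TM=np.c_[-TO[:,:2],TO[:,2]]
for T,n in ((TO,"+"),(TM,"-")):
  for x,y,z in ((38,78,110),(38,78,80),(38,78,50),(38,78,37),(38,29,37),(8.4,-69,27),(8.4,-23,27),(8.4,-23,120)):
    q=robot.ik(W(x,y,z),T); print(n,x,y,z,q)
```

```text
[  35.9   -1.3  -52.9   31.6  -19.  -142.9] 6.1833
+ 38 78 110 [  35.9   -1.3  -53.    31.6  -18.9 -142.9]
+ 38 78 80 [  31.1    2.2  -56.8   44.2  -11.4 -151.9]
+ 38 78 50 None
+ 38 78 37 None
+ 38 29 37 None
+ 8.4 -69 27 None
+ 8.4 -23 27 None
+ 8.4 -23 120 [  24.9   -3.   -50.2   16.3  -20.1 -117.9]
- 38 78 110 [ 35.9  -1.3 -53.   31.6 -18.9  37.1]
- 38 78 80 [ 31.1   2.2 -56.8  44.2 -11.4  28.1]
- 38 78 50 None
- 38 78 37 None
- 38 29 37 None
- 8.4 -69 27 None
- 8.4 -23 27 None
- 8.4 -23 120 [ 24.9  -3.  -50.2  16.3 -20.1  62.1]
```

```bash
cat >> h.py <<'E'
def tilted(B,delta): # tool for object frame B (x up/away, y, z normal); tool back leans delta deg towards +x of B
    d=np.radians(delta); Q=np.array([[np.cos(d),0,np.sin(d)],[0,1,0],[-np.sin(d),0,np.cos(d)]]); return tori(B@Q)
def bench(ang): # object frame with y at ang
    a=np.radians(ang-90); return np.array([[np.cos(a),-np.sin(a),0],[np.sin(a),np.cos(a),0],[0,0,1.]])
def tcp(g,T): return np.asarray(g)+.019*T[:,2]
A0=(np.array([.4506,.2755]),119.56); B0=(np.array([.4093,-.2358]),100.29)
E
python3 - <<'E'
from h import *
np.set_printoptions(precision=0,suppress=True)
f=np.load("pics/wa.npz");print(hexpose(cloud("wrist",f["d"],f["T"]),(.45,.275),zoff=.001)[0]*1000)
f=np.load("pics/wb.npz");print(hexpose(cloud("wrist",f["d"],f["T"]),(.41,-.236),zoff=.001)[0]*1000)
for de in (10,14,18,24):
  T=tilted(R,de); print("delta",de)
  for g in ((38,78,55),(38,78,115),(38,29,55),(8.4,-69,46),(8.4,-69,110),(8.4,-23,46)): print("  ",g,robot.ik(tcp(W(*g),T),T))
  for c,a in (A0,B0):
    T=tilted(bench(a),de)
    for z in (.046,.12): print("  bench",z,robot.ik(tcp([*c,z],T),T))
E
```

```text
[452. 275.]
[ 410. -237.]
delta 10
   (38, 78, 55) [  34.   11.  -40.   12.  -26. -123.]
   (38, 78, 115) [  36.    5.  -38.   10.  -35. -122.]
   (38, 29, 55) [  28.   12.  -39.    9.  -27. -115.]
   (8.4, -69, 46) [ 17.  13. -38.   3. -25. -98.]
   (8.4, -69, 110) [ 17.   6. -36.   3. -34. -98.]
   (8.4, -23, 46) [  23.   12.  -41.    7.  -24. -107.]
  bench 0.046 [  50.   25.  -22.   -4.  -53. -108.]
  bench 0.12 [  50.   19.  -18.   -4.  -62. -108.]
  bench 0.046 [ -4.  19. -34.   3. -46. -78.]
  bench 0.12 [ -4.  13. -30.   3. -57. -78.]
delta 14
   (38, 78, 55) [  33.   13.  -35.    7.  -33. -118.]
   (38, 78, 115) [  35.    7.  -33.    6.  -41. -118.]
   (38, 29, 55) [  28.   13.  -34.    5.  -33. -111.]
   (8.4, -69, 46) [ 17.  15. -34.   2. -31. -97.]
   (8.4, -69, 110) [ 17.   8. -33.   2. -39. -97.]
   (8.4, -23, 46) [  22.   14.  -36.    4.  -30. -104.]
  bench 0.046 [  49.   27.  -18.   -6.  -58. -106.]
  bench 0.12 [  49.   22.  -15.   -5.  -67. -107.]
  bench 0.046 [ -3.  21. -32.   4. -50. -80.]
  bench 0.12 [ -3.  16. -28.   4. -60. -79.]
delta 18
   (38, 78, 55) [  
[... 317 characters left out ...]
 48.   29.  -15.   -6.  -63. -105.]
  bench 0.12 [  48.   24.  -12.   -6.  -72. -106.]
  bench 0.046 [ -3.  23. -30.   5. -54. -80.]
  bench 0.12 [ -3.  18. -26.   4. -64. -80.]
delta 24
   (38, 78, 55) [  31.   18.  -24.    0.  -48. -110.]
   (38, 78, 115) [  32.   12.  -23.    0.  -54. -111.]
   (38, 29, 55) [  26.   18.  -24.    0.  -48. -105.]
   (8.4, -69, 46) [ 16.  19. -25.   0. -45. -95.]
   (8.4, -69, 110) [ 16.  13. -25.   0. -52. -95.]
   (8.4, -23, 46) [  21.   18.  -27.    0.  -45. -100.]
  bench 0.046 [  47.   32.  -10.   -8.  -71. -104.]
  bench 0.12 [  47.   28.   -7.   -7.  -78. -105.]
  bench 0.046 [ -2.  27. -27.   6. -60. -82.]
  bench 0.12 [ -2.  21. -23.   5. -69. -81.]
```

Run:
```python
from h import *
np.set_printoptions(precision=2,suppress=True)
T=tilted(R,12)
robot.goto(tcp(W(38,78.2,115),T),T); robot.servo_line(tcp(W(38,78.2,54),T),speed=.12)
print("at",inv(robot.read_position()-.019*T[:,2]),"t",robot.read_t()); f0=FT();print(f0)
robot.move_gripper(0.0); print("grip",robot.read_grip_width()*88,FT()-f0,robot.read_finger_force())
f0=FT(); y=78.2
while y>27.:
    y-=4 if y>38 else 1.
    robot.servo_line(tcp(W(38,y,54),T),speed=.04); f=FT()-f0
    print(round(y,1),inv(robot.read_position())[1].round(2),f)
    if abs(f[1])>13: break
print(robot.read_t())
```

```text
at [37.8  77.88 54.43] t 7.3167
[0.24 0.21 0.31]
grip 12.074084597389389 [-0.26 -0.54  3.33] 30.000135898590088
74.2 74.2 [ 0.35 -0.2   2.69]
70.2 70.13 [1.05 0.11 2.56]
66.2 66.14 [-0.26 -0.1   3.02]
62.2 62.12 [-0.72  0.06  3.15]
58.2 58.13 [-0.06  0.48  2.14]
54.2 54.12 [ 0.56 -0.94  3.22]
50.2 50.16 [-0.57  0.12  3.66]
46.2 46.24 [-0.62  1.29  2.41]
42.2 42.24 [-0.33  1.24  3.85]
38.2 38.31 [-0.63  1.89  3.07]
34.2 34.38 [-1.15  2.8   3.37]
33.2 33.63 [-0.65  4.59  3.47]
32.2 32.74 [-1.45  4.56  3.67]
31.2 31.77 [-0.96  4.63  2.88]
30.2 30.79 [-0.94  4.86  4.4 ]
29.2 29.9 [-2.12  5.52  4.69]
28.2 29.34 [-2.08  9.43  4.25]
27.2 28.89 [-3.5  14.6   6.04]
12.4417
```

Run:
```python
from h import *
np.set_printoptions(precision=2,suppress=True)
T=tilted(R,12)
robot.servo_line(tcp(W(38,28.9,54),T),speed=.04);print(FT())
robot.move_gripper(.4)
robot.servo_line(tcp(W(38,28.9,115),T),speed=.2)
T2=tilted(R,5); robot.goto(W(20,-30,170),T2)
p,d,Tw=shot("wt2");print(robot.read_t())
cv2.imwrite("pics/wt2c.png",cv2.resize(p[:300,100:560,::-1],None,fx=1.7,fy=1.7))
P=cloud("wrist",d,Tw);L=(P-O)@R
for k,g in enumerate([(-.0314,-.092),(-.0314,-.046),(-.0314,.0)]):
    c,a,dy,ex,rect=hexpose(L,g,tol=.0018);print("row",k+1,c*1000,a,dy,ex,np.array(rect[0])*1000)
# tray checks
w=L[(abs(L[...,2]-.016)<.003)&(abs(L[...,0])<.1)&(abs(L[...,1])<.1)]
print("walls",w[:,0].min()*1000,w[:,0].max()*1000)
fl=L[(abs(L[...,2])<.004)&(abs(L[...,0]-.03)<.02)&(abs(L[...,1]+.05)<.05)];print("floor",np.median(fl[:,2])*1000)
sb=L[(abs(L[...,2]-.026)<.002)&(abs(L[...,0])<.018)&(L[...,1]>.0)&(L[...,1]<.06)];print("stop",np.percentile(sb[:,1],[2,50,98])*1000)
en=L[(abs(L[...,2]-.016)<.003)&(abs(L[...,0])<.04)&(L[...,1]<-.105)&(L[...,1]>-.13)];print("end",np.percentile(en[:,1],[2,50,98])*1000)
```

```text
[-1.41  4.19  7.33]
14.3083
row 1 [-31.36 -88.73] 28.3325577981181 88.3325577981181 [49.86 55.45 51.07] [-31.28 -92.25]
row 2 [-31.16 -46.01] 30.14611465945572 90.14611465945572 [53.83 63.32 54.19] [-31.4  -45.85]
row 3 [-30.35  -2.42] 26.037315690506027 86.03731569050603 [54.76 57.08 51.83] [-31.04   0.31]
walls -63.39660853365504 64.55316399177424
floor -0.2649666126443025
stop [23.92 29.45 35.34]
end [-121.96 -118.71 -109.18]
```

View pics/wt2c.png

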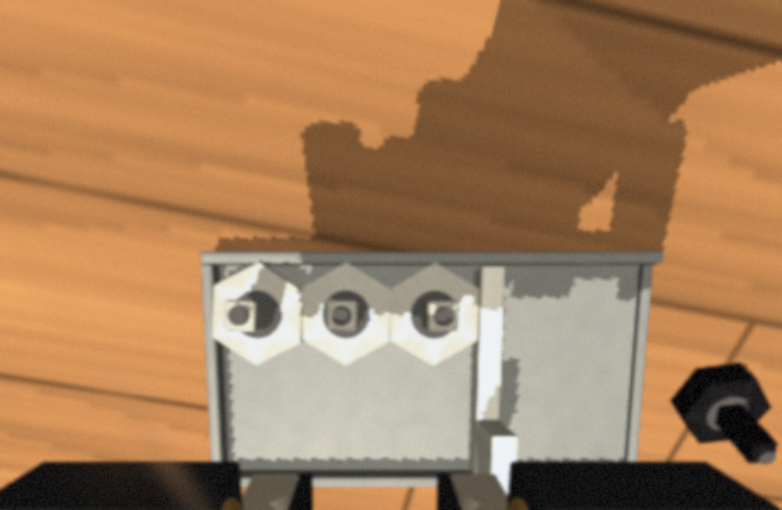

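The row is straight and tight: the shanks sit at y = -92, -46 and 0, all at x = -31.3, and the stop face is at 23. Next I'll pick die_a and nest it in the notch at y = -23.

```bash
cat >> h.py <<'E'
DE=12
def G(): return inv(robot.read_position()-.019*robot.read_tcp_rot()[:,2])
def pick(c,ang,z=.0455):
    T=tilted(bench(ang),DE); robot.move_gripper(.5)
    robot.goto(tcp([*c,.13],T),T); robot.servo_line(tcp([*c,z],T),speed=.12)
    robot.move_gripper(0.); print("width",robot.read_grip_width()*88,"t",robot.read_t())
    robot.servo_line(tcp([*c,.15],T),speed=.2); print("after lift",robot.read_grip_width()*88)
def lower(x,y,z0=.05):
    T=tilted(R,DE); robot.goto(tcp(W(x,y,110),T),T); robot.servo_line(tcp(W(x,y,51),T),speed=.15)
    robot.dwell(.15); f0=FT(); z=51
    while z>42:
        z-=.7; robot.servo_line(tcp(W(x,y,z),T),speed=.03); f=FT()-f0
        if f[2]>4: break
    print("touch",z,f,G(),robot.read_t()); return z,f0
E
python3 - <<'E'
from h import *
np.set_printoptions(precision=2,suppress=True)
pick(*A0)
x,y=14.5,-22.5
z,f0=lower(x,y)
T=tilted(R,DE)
while x>6.5:
    x-=.7; robot.servo_line(tcp(W(x,y,z),T),speed=.03); f=FT()-f0
    print(round(x,2),f,G())
    if f[0]>7: break
print(robot.read_t(),robot.read_grip_width()*88)
shot("na")
E
```

```text
width 13.805008813278368 t 17.375
after lift 13.686246283242511
touch 41.89999999999996 [-0.14  0.81  0.16] [ 14.43 -22.5   41.85] 23.0917
13.8 [-0.3   1.09  0.37] [ 13.75 -22.48  41.91]
13.1 [-0.22  0.59 -0.58] [ 13.05 -22.51  41.9 ]
12.4 [0.1  1.17 0.08] [ 12.32 -22.5   41.9 ]
11.7 [-0.44  0.54 -0.9 ] [ 11.65 -22.53  41.91]
11.0 [-0.21  0.28 -0.41] [ 10.92 -22.51  41.91]
10.3 [-0.67  0.34 -1.03] [ 10.25 -22.49  41.9 ]
9.6 [-0.18  0.83 -0.73] [  9.52 -22.5   41.9 ]
8.9 [-0.06  0.73 -0.41] [  8.86 -22.5   41.91]
8.2 [-0.97 -0.4  -1.13] [  8.16 -22.52  41.91]
7.5 [-0.62  0.1  -0.51] [  7.43 -22.49  41.9 ]
6.8 [-0.65  0.58 -0.85] [  6.74 -22.5   41.91]
6.1 [-1.32  0.38 -1.22] [  6.05 -22.49  41.91]
26.0917 0.5552779642360197
```

View pics/na.png

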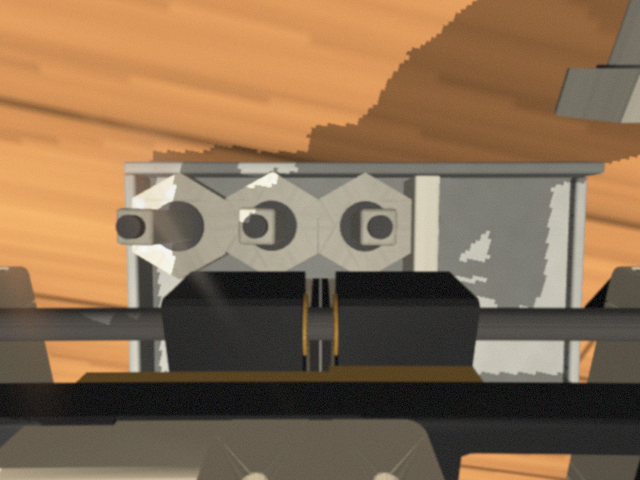

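Run:
```python
from h import *
p,d=robot.grab_frame("top");cv2.imwrite("pics/top1.png",cv2.resize(p[130:360,170:470,::-1],None,fx=2.6,fy=2.6))
```

```text
(no output)
```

View pics/top1.png

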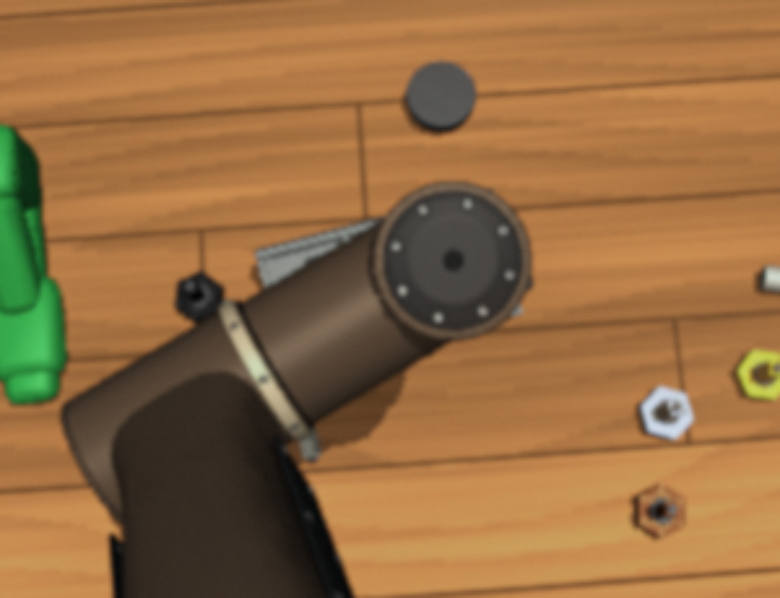

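The die was lost on the way. Its underside passed 65 mm above the floor, and the tab stands 68 mm, so it must have struck the tab. In the top view something grey lies near crop (312,440), beside the tray's low left corner. I'll retreat and locate it numerically.

Run:
```python
from h import *
np.set_printoptions(precision=1,suppress=True)
T=tilted(R,DE); robot.servo_line(tcp(W(8,-22.5,150),T),speed=.25)
robot.goto([.50,.02,.36],ori(100))
print(robot.read_t())
shot("w3")
f0=np.load("pics/top0.npz");p,d=robot.grab_frame("top");np.savez("pics/top2.npz",p=p,d=d)
P=cloud("wrist",np.load("pics/w3.npz")["d"],np.load("pics/w3.npz")["T"])
hsv=cv2.cvtColor(np.load("pics/w3.npz")["p"],cv2.COLOR_RGB2HSV)
m=((hsv[...,1]<45)&(P[...,2]>.008)&(P[...,2]<.16)).astype(np.uint8);m[275:]=0
n,lab,st,ce=cv2.connectedComponentsWithStats(m)
for k in range(1,n):
    if st[k,4]>100: q=P[lab==k]; print("wrist",st[k],(np.median(q,0)*1000),(q.min(0)*1000),(q.max(0)*1000))
Pt=cloud("top",d);hs=cv2.cvtColor(p,cv2.COLOR_RGB2HSV)
m=((hs[...,1]<60)&(hs[...,2]>60)&(Pt[...,2]>.008)&(Pt[...,2]<.16)&(Pt[...,0]<.75)&(Pt[...,0]>.25)&(abs(Pt[...,1])<.4)).astype(np.uint8)
n,lab,st,ce=cv2.connectedComponentsWithStats(m)
for k in range(1,n):
    if st[k,4]>25: q=Pt[lab==k]; print("top",st[k],(np.median(q,0)*1000),(q.min(0)*1000),(q.max(0)*1000))
cv2.imwrite("pics/w3c.png",np.load("pics/w3.npz")["p"][:,:,::-1])
```

```text
27.6
wrist [123  77  38  42 724] [ 409.7 -230.6   20.9] [ 384.6 -256.6   11.8] [ 434.3 -210.5   64.5]
wrist [516 119  33  35 476] [368.7 286.7  21.5] [343.3 269.4  16. ] [389.3 313.4  54.1]
wrist [384 130  37  50 869] [433.8 118.5  35.4] [388.4  99.8  21.9] [453.2 147.7  49.6]
wrist [  0 157  62  30 928] [ 531.9 -378.8   26.1] [ 516.8 -417.6    8.3] [ 548.2 -347.    29.7]
wrist [  232   195   174    80 12776] [545.5  27.   41.6] [473.4 -99.5  11.4] [614.5 152.8 119.7]
wrist [429 245  34  26 446] [552.6 215.5  21.6] [535.3 198.7  12.4] [575.6 243.9  48.7]
top [283 219  21  15 228] [586.1  95.1  58.1] [563.   66.7  48.2] [603.3 118.5 122.2]
top [347 222  17   5  29] [584.6 -65.4  43.2] [580.2 -85.2  37.7] [589.6 -44.1  58.9]
top [ 275  228   96   46 2060] [518.9  25.5  34.8] [471.8 -99.8   9. ] [574.3 145.8  89.7]
top [463 232  22  12 198] [ 530.7 -375.2   26.1] [ 515.1 -399.9   11.4] [ 546.7 -347.    33.3]
top [287 236  18   6  31] [556.9  89.6  44.3] [552.   68.7  39.9] [562.7 113.2  47.8]
top [244 239   8  10  29] [552.8 216.8  22.9] [544.8 209.1  20.1] [569.4 227.8  27.6]
top [416 279  21  20 270] [ 405.8 -231.9   22.7] [ 382.6 -259.7    8.1] [ 432.  -209.7   68.7]
top [276 280  20  27 274] [430.  121.2  35.9] [386.3  99.7  22.4] [450.5 148.2  51.9]
```

View pics/w3c.png

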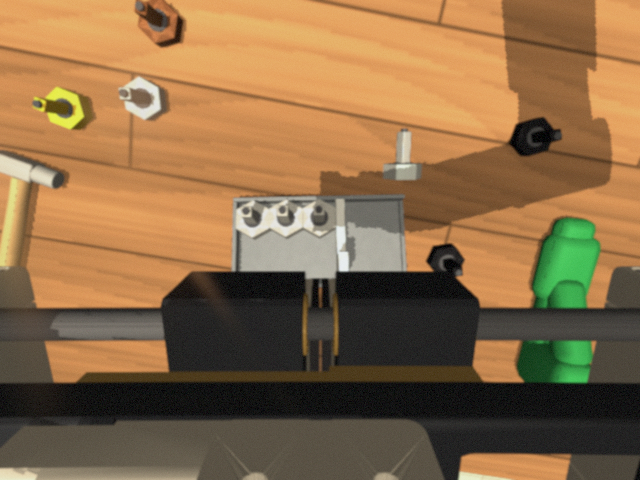

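die_a lies on its side in front of the tray's left end: foot at (402,172), shank pointing towards the robot at (404,145). The row still looks straight. I'll measure its axis and check the stop and which tilts can be reached for standing it up.

Run:
```python
from h import *
np.set_printoptions(precision=1,suppress=True)
f=np.load("pics/w3.npz");P=cloud("wrist",f["d"],f["T"])
v,u=np.mgrid[130:180,384:421];q=P[130:180,384:421].reshape(-1,3)*1000;q=q[q[:,2]>15]
print(np.histogram(q[:,2],bins=np.arange(14,54,3)))
sh=q[(q[:,2]>24)&(q[:,2]<37)&(q[:,0]<435)];c=sh.mean(0);V=np.linalg.svd((sh-c)[:,:2],full_matrices=False)[2]
ft=q[q[:,2]>42];print("shank",c,V[0],len(sh),"perp width",np.ptp((sh-c)[:,:2]@V[1]),"len",np.ptp((sh-c)[:,:2]@V[0]),"slope",np.polyfit((sh-c)[:,:2]@V[0],sh[:,2],1),"foot",np.median(ft,0),ft.min(0),ft.max(0))
for k in range(390,455,6):
    s=q[(abs(q[:,0]-k)<3)];print(k,len(s),np.percentile(s[:,2],[10,50,90]),np.percentile(s[:,1],[5,50,95])) if len(s) else 0
L=(P-O)@R
sb=L[(abs(L[...,2]-.026)<.002)&(abs(L[...,0])<.018)&(L[...,1]>.0)&(L[...,1]<.06)]*1000;print("stop",np.percentile(sb[:,1],[2,50,98]))
for g in ((-.0314,-.092),(-.0314,-.046),(-.0314,.0)):
    m=(abs(L[...,2]-.064)<.005)&(np.hypot(L[...,0]-g[0],L[...,1]-g[1])<.02);print(np.array(cv2.minAreaRect(L[m][:,:2].astype(np.float32))[0])*1000)
for de in (-30,-20,-10,0,12,30,45,55,65):
    T=tilted(bench(90),de);T1=tilted(bench(75),de)
    print(de,robot.ik(tcp([.41,.118,.03],T),T),robot.ik(tcp([.47,-.165,.06],T1),T1))
```

```text
(array([  0,   0,  18,  64, 158, 191, 133,  56,  49,  37, 157, 186,   0]), array([14, 17, 20, 23, 26, 29, 32, 35, 38, 41, 44, 47, 50, 53]))
shank [411.  119.4  29.9] [1.  0.2] 452 perp width 40.69805386371554 len 52.58782137621459 slope [ 0.1 29.9] foot [441.5 124.6  47. ] [429.    8.1  42.2] [453.6 142.3 517.6]
390 39 [26.3 28.6 32.3] [110.  115.6 124.4]
396 68 [25.2 29.4 32.3] [108.5 115.1 125. ]
402 68 [25.1 29.6 32.6] [109.6 115.7 125.2]
408 65 [24.6 29.9 33.2] [110.8 117.4 127.1]
414 66 [24.5 29.4 33.1] [112.2 118.8 128.4]
420 65 [24.9 29.8 32.5] [113.6 120.  129.9]
426 68 [25.3 29.9 33.5] [114.4 121.4 137. ]
432 129 [31.4 41.3 47.6] [109.  125.2 143.9]
438 170 [31.7 46.3 47.8] [100.8 119.5 143.4]
444 175 [29.8 46.  48.1] [101.7 120.3 146.8]
450 123 [30.2 46.1 47.9] [102.2 114.7 136.4]
stop [21.9 27.5 33.3]
[-30.1 -93.2]
[-30.4 -46.7]
[-30.5  -1.1]
-30 None None
-20 None None
-10 None [   5.8   11.4  -46.1    8.9  -23.4 -118.7]
0 [  42.8   13.3  -45.1   -0.   -31.5 -132.8] [   3.3   16.   -34.6    0.   -39.4 -108.3]
12 [  36.    19.5  -32.5   -9.4  -48.2 -119. ] [   0.7   22.3  -23.9   -3.9  -55.4 -103.2]
30 [  29.3   30.   -18.3  -15.2  -69.2 -110.4] [ -1.9  32.9 -10.2  -6.7 -76.4 -99.8]
45 [  25.8   39.1   -8.4  -18.   -84.8 -107.2] [ -3.2  42.   -0.2  -8.3 -92.1 -98.7]
55 [  24.2   45.2   -2.6  -19.7  -94.4 -106. ] [  -3.9   48.     5.6   -9.3 -102.   -98.4]
65 [  23.    51.2    2.6  -21.4 -103.6 -105.4] [  -4.4   53.9   10.8  -10.3 -111.2  -98.3]
```

The stop and row are unmoved. The die's axis is at 11.5°, its shank at a height of 23 mm. I'll grip the shank, rotate it 60°, set it down on its edge so that it tips upright on free bench, then measure it again.

Run:
```python
from h import *
np.set_printoptions(precision=2,suppress=True)
g=np.array([.406,.1188]); T=tilted(bench(101.5),2)
robot.move_gripper(.5)
robot.goto(tcp([*g,.10],T),T); robot.servo_line(tcp([*g,.0245],T),speed=.12)
robot.move_gripper(0.);print("w",robot.read_grip_width()*88,robot.read_t())
robot.servo_line(tcp([*g,.12],T),speed=.2);print("w",robot.read_grip_width()*88)
c=[.42,.20];T=tilted(bench(115),62)
robot.goto(tcp([*c,.13],T),T);print("w",robot.read_grip_width()*88,robot.read_t())
robot.servo_line(tcp([*c,.066],T),speed=.15);robot.dwell(.1);f0=robot.read_force();z=.066
while z>.048:
    z-=.0015;robot.servo_line(tcp([*c,z],T),speed=.04)
    if (robot.read_force()-f0)[2]>4: break
print("touch z",z,robot.read_force()-f0,robot.read_t())
robot.move_gripper(.45);robot.dwell(.25)
robot.servo_line(tcp([*c,z],T)-.06*T[:,2],speed=.2)
robot.goto([.46,.225,.19],ori(115)); shot("w4")
f=np.load("pics/w4.npz");P=cloud("wrist",f["d"],f["T"])
hsv=cv2.cvtColor(f["p"],cv2.COLOR_RGB2HSV)
m=((hsv[...,1]<45)&(hsv[...,2]>110)&(P[...,2]>.008)&(P[...,2]<.1)).astype(np.uint8);m[275:]=0
n,lab,st,ce=cv2.connectedComponentsWithStats(m)
for k in range(1,n):
    if st[k,4]>100: q=P[lab==k]; print(st[k],np.median(q,0)*1000,q.min(0)*1000,q.max(0)*1000)
print(robot.read_t())
```

```text
w 17.06891792046539 31.1333
w 16.915457301353584
w 16.63706117842001 32.7833
touch z 0.04949999999999999 [-0.37  0.27  7.37] 36.2083
[    0   142   228   133 18697] [533.59  48.51  37.37] [472.03 -67.52  11.92] [606.31 147.94  97.62]
[419 151  23  26 112] [365.64 287.18  22.5 ] [354.61 281.59  20.69] [377.13 299.67  24.39]
[ 287  176   54   49 1735] [439.49 207.51  21.25] [417.18 185.64   8.53] [467.51 233.04  68.04]
38.575
```

die_a stands upright again at (440, 207). Measuring its angle, re-picking, and carrying it over higher this time.

```bash
cat >> h.py <<'E'
def nest(y,xs=14.5,xend=6.4):
    T=tilted(R,DE); robot.goto(tcp(W(xs,y,150),T),T); print("carried",robot.read_grip_width()*88)
    robot.servo_line(tcp(W(xs,y,47.5),T),speed=.2); robot.dwell(.1); f0=FT(); z=47.5
    while z>42.5:
        z-=.7; robot.servo_line(tcp(W(xs,y,z),T),speed=.05); f=FT()-f0
        if f[2]>3.5: break
    print("touch",round(z,1),f,robot.read_t()); x=xs
    while x>xend:
        x-=1.5 if x>11 else .7; robot.servo_line(tcp(W(x,y,z),T),speed=.05); f=FT()-f0
        if f[0]>7: break
    print("x",round(x,2),f,"G",G(),"w",robot.read_grip_width()*88,robot.read_t())
E
python3 - <<'E'
from h import *
np.set_printoptions(precision=2,suppress=True)
f=np.load("pics/w4.npz");P=cloud("wrist",f["d"],f["T"])
c,fl,dy,ex,rect=hexpose(P,(.4395,.2075),zoff=.001);c,fl,dy,ex,rect=hexpose(P,c,zoff=.001)
s=np.array(rect[0]);print(c*1000,s*1000,fl,dy,ex,np.array(rect[1])*1000,rect[2])
c=s if np.hypot(*(s-c))<.004 else c
for a in (dy,dy+180,dy-180):
    T=tilted(bench(a),DE);j=robot.ik(tcp([*c,.0455],T),T);j2=robot.ik(tcp([*c,.19],T),T);print(a,j,j2)
    if a<170 and a>40 and j is not None and j2 is not None:
        robot.move_gripper(.5);robot.goto(tcp([*c,.11],T),T);robot.servo_line(tcp([*c,.0455],T),speed=.15)
        robot.move_gripper(0.);robot.servo_line(tcp([*c,.19],T),speed=.25);print("w",robot.read_grip_width()*88,robot.read_t())
        if robot.read_grip_width()*88>11: nest(-22.6)
        break
E
```

```text
[443.12 209.21] [442.94 209.23] 23.955022215874564 143.95502221587458 [46.2  46.03 46.29] [14.12 13.93] 53.499122619628906
143.95502221587458 [ 49.13  22.33 -28.87   1.29 -50.77 -86.1 ] [ 49.13  12.38 -20.     1.07 -69.59 -85.65]
w 13.417802342628402 41.3667
carried 14.006606547017114
touch 43.3 [-1.68  0.04  8.17] 44.525
x 5.8 [ 3.3  -1.47  7.49] G [  8.57 -22.29  43.89] w 14.272720187637093 46.775
```

die_a stopped against the notch at x = 8.57 (8.4 expected). Releasing it, then die_b.

Run:
```python
from h import *
np.set_printoptions(precision=2,suppress=True)
T=tilted(R,DE); g=G()
robot.servo_line(tcp(W(8.3,-22.4,g[2]),T),speed=.05)
robot.move_gripper(.25)
robot.servo_line(tcp(W(8.3,-22.4,125),T),speed=.25)
# check from the right-hand side
robot.goto(W(65,-40,165),tilted(R,8)); p,d,Tw=shot("w5");print(robot.read_t())
L=(cloud("wrist",d,Tw)-O)@R
for g in ((-.0314,-.092),(-.0314,-.046),(-.0314,.0),(.0084,-.023)):
    m=(abs(L[...,2]-.064)<.005)&(np.hypot(L[...,0]-g[0],L[...,1]-g[1])<.02);s=L[m];print(np.array(cv2.minAreaRect(s[:,:2].astype(np.float32))[0])*1000,np.percentile(s[:,2],[5,95])*1000,end=" foot z ")
    m=(abs(L[...,2]-.02)<.006)&(np.hypot(L[...,0]-g[0],L[...,1]-g[1])<.02);s=L[m];print(np.linalg.lstsq(np.c_[s[:,:2]-g,np.ones(len(s))],s[:,2]*1000,rcond=None)[0])
c,a,dy,ex,r=hexpose(L,(.0084,-.023),tol=.002);print("a",c*1000,a,ex)
```

```text
48.4167
[-30.83 -93.01] [60.01 66.21] foot z [ 8.42 -6.49 19.98]
[-30.95 -47.05] [60.16 66.22] foot z [10.38 -3.52 19.94]
[-30.71  -0.28] [60.19 66.38] foot z [ 6.85 -5.66 19.88]
[  9.46 -23.06] [60.58 66.27] foot z [ 7.09 -7.89 19.96]
a [  4.14 -23.06] 30.259666427602465 [55.69 55.27 55.62]
```

Run:
```python
from h import *
np.set_printoptions(precision=2,suppress=True)
c,a=B0; T=tilted(bench(a),DE)
robot.goto(tcp([*c,.12],T),T); robot.move_gripper(.5); robot.servo_line(tcp([*c,.0455],T),speed=.18)
robot.move_gripper(0.);robot.servo_line(tcp([*c,.19],T),speed=.25);print("w",robot.read_grip_width()*88,robot.read_t())
if robot.read_grip_width()*88>11: nest(-69.0,xend=5.8)
```

```text
w 14.378372395967133 52.05
carried 13.677339663935722
touch 44.0 [-0.29  0.54  4.  ] 54.9417
x 5.1 [ 7.33 -1.48  7.36] G [  8.29 -68.99  44.31] w 13.528388080015283 57.4417
```

Run:
```python
from h import *
np.set_printoptions(precision=2,suppress=True)
T=tilted(R,DE); g=G()
robot.servo_line(tcp(W(7.9,-69,g[2]),T),speed=.05)
robot.move_gripper(.23)
robot.servo_line(tcp(W(7.9,-69,125),T),speed=.3)
robot.goto(W(75,-40,170),tilted(R,8)); p,d,Tw=shot("w6");print(robot.read_t())
cv2.imwrite("pics/w6c.png",cv2.resize(p[60:290,150:520,::-1],None,fx=2.1,fy=2.1))
L=(cloud("wrist",d,Tw)-O)@R
for g in ((-.0314,-.092),(-.0314,-.046),(-.0314,.0),(.0084,-.023),(.0084,-.069)):
    m=(abs(L[...,2]-.064)<.005)&(np.hypot(L[...,0]-g[0],L[...,1]-g[1])<.02);s=L[m];print(np.array(cv2.minAreaRect(s[:,:2].astype(np.float32))[0])*1000,np.percentile(s[:,2],[5,95])*1000)
sb=L[(abs(L[...,2]-.026)<.002)&(abs(L[...,0])<.018)&(L[...,1]>.0)&(L[...,1]<.06)]*1000;print("stop",np.percentile(sb[:,1],[2,50,98]))
```

```text
59.0417
[-30.76 -93.08] [60.05 66.36]
[-30.94 -47.24] [60.24 66.08]
[-30.72  -0.65] [60.22 66.38]
[  9.47 -22.58] [60.16 66.32]
[  9.13 -69.59] [60.42 66.23]
stop [22.74 28.39 34.32]
```

View pics/w6c.png

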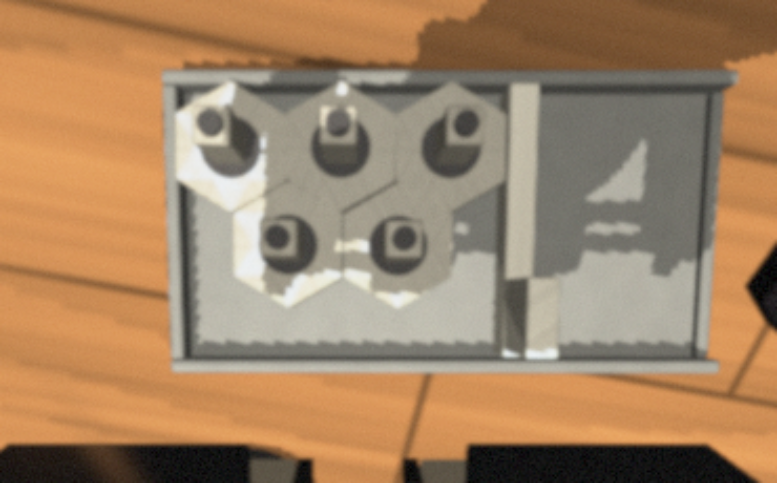

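Nearly perfect: all five stand flat, with only a gap of about 1 mm on die_a's side towards the middle die, seen as a dark line at (368,195). A gentle shut-finger nudge down-slope on its shank should seat it in the V.

Run:
```python
from h import *
np.set_printoptions(precision=2,suppress=True)
T=tilted(R,DE); P=lambda x,z:W(x,-22.9,z)
robot.move_gripper(0.)
robot.goto(P(34,85),T); robot.servo_line(P(34,30),speed=.2); robot.servo_line(P(27.5,30),speed=.08); robot.dwell(.05); f0=FT(); x=27.5
while x>20.5 and robot.read_t()<66:
    x-=.6; robot.servo_line(P(x,30),speed=.05); f=FT()-f0
    if f[0]>8: break
print(x,f,inv(robot.read_position()),robot.read_t())
robot.servo_line(P(34,30),speed=.2); robot.servo_line(P(34,110),speed=.3)
robot.goto(W(75,-40,170),tilted(R,8)); p,d,Tw=shot("w7");print(robot.read_t())
L=(cloud("wrist",d,Tw)-O)@R
for g in ((-.0314,-.092),(-.0314,-.046),(-.0314,.0),(.0084,-.023),(.0084,-.069)):
    m=(abs(L[...,2]-.064)<.005)&(np.hypot(L[...,0]-g[0],L[...,1]-g[1])<.02);s=L[m];print(np.array(cv2.minAreaRect(s[:,:2].astype(np.float32))[0])*1000)
```

```text
20.299999999999983 [ 7.57 -2.75  2.82] [ 23.67 -22.68  30.59] 63.8167
64.9333
[-30.6  -92.96]
[-30.9  -47.16]
[-30.72  -0.51]
[  9.31 -23.08]
[  8.93 -69.53]
```

Run:
```python
from h import *
for n in ("w6","w7"):
    g=cv2.cvtColor(np.load(f"pics/{n}.npz")["p"],cv2.COLOR_RGB2GRAY)
    print(n,"a-row2",g[145:162,325].tolist(),"b-row1",g[145:162,275].tolist(),"r2-r3",g[125,330:350].tolist(),"a-b",g[170,305:322].tolist(),"r3-stop",g[125,380:400].tolist())
```

```text
w6 a-row2 [160, 157, 156, 157, 160, 155, 151, 138, 120, 116, 132, 148, 154, 156, 157, 159, 156] b-row1 [225, 220, 224, 223, 214, 202, 189, 174, 171, 196, 213, 219, 219, 214, 204, 204, 204] r2-r3 [157, 158, 153, 154, 157, 154, 154, 155, 153, 151, 151, 153, 155, 154, 151, 150, 156, 153, 155, 152] a-b [158, 152, 154, 154, 157, 154, 150, 145, 141, 150, 155, 158, 157, 159, 156, 158, 158] r3-stop [145, 150, 156, 153, 151, 152, 155, 151, 156, 148, 130, 118, 131, 169, 186, 187, 192, 191, 186, 187]
w7 a-row2 [154, 153, 152, 154, 151, 150, 150, 144, 138, 129, 127, 140, 150, 150, 153, 154, 151] b-row1 [203, 196, 197, 197, 198, 216, 220, 209, 189, 172, 182, 191, 186, 179, 194, 213, 222] r2-r3 [151, 152, 150, 151, 151, 153, 150, 149, 148, 147, 146, 146, 148, 145, 143, 151, 149, 148, 148, 148] a-b [154, 154, 150, 150, 148, 150, 151, 146, 137, 137, 148, 155, 154, 152, 154, 153, 154] r3-stop [140, 138, 148, 151, 149, 149, 145, 149, 147, 148, 147, 127, 115, 139, 167, 180, 182, 182, 183, 185]
```

```bash
python3 -c "
from rig import robot
print(robot.job_done(),robot.read_t())"
```

```text
the job is handed in; nothing more can be done
the job is handed in; nothing more can be done
```

I handed the job in at about 65 s with all five dies flat in the honeycomb and the stop against the row; a gap I estimate at 0.3 mm may remain between die_a and the middle die, and I knocked die_a over once in transit (it hit the stop's tab) and stood it back up.

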